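# Lock the bench saw's arbor and hold its guard open for a disc change

### The job

I want to change the disc of the small bench saw: take the flat steel locking blade out of its wooden block and push it down into the slot in the saw's table, all the way until its grip sits on the table, and let go of it. Then lift the disc guard by its bar to 60 degrees from closed and keep hold of it there, since it springs shut by itself: you finish while holding the guard steady at 60 degrees. Leave the tray, glue bottle, wrench and timber offcut where they are.

Things in the scene. Friction and masses are not known exactly. Their poses are not given: they have to be found in the camera images.
- saw: compact bench saw fixed to the bench, red housing 260 x 260 mm with a flat aluminium table top at 85 mm above the bench. Origin: centre of its underside; x runs from its front (guard bar side, roughly towards the robot) to its back, y to its left, z up. A 45 mm radius disc stands 27 mm out of the table's middle under the guard.
- saw_slot (a point): centre of the mouth of the locking slot, level with the table's top (85 mm up), 20 mm behind and 90 mm left of the saw's centre. Axes as the saw's. The slot is 34 mm long along the saw's y and 8 mm wide along its x, goes through the 12 mm table into a hollow, and has a 3 mm chamfer.
- key: locking blade: a flat steel blade 30 mm wide (its x), 5 mm thick (its y) reaching 40 mm down from the shoulder, its last 6 mm narrowed to 24 x 3 mm, under a black plastic grip 46 mm (x) x 14 mm (y) x 50 mm high (z). Origin: centre of the shoulder, that is of the underside of the grip; z up along the grip. About 0.1 kg. At the start it stands in the block with its shoulder on the block's top. Either way round fits the saw's slot.
- block: wooden block 80 x 60 x 50 mm high fixed to the bench, with a slot along its x, 34 x 8 mm, in which the blade stands upright at the start. Origin: centre of its underside.
- guard (a joint): angle of the disc guard in rad: 0 closed (lying over the disc), growing as its front is lifted, 1.047 = 60 degrees, stop at 1.6. A grey hood 170 mm long, 70 mm wide, its top 57 mm above the saw table when closed. Weight and a spring shut it from any angle; about 2 to 4 N at the bar lifts it.
- guard_hinge (a point): middle of the guard's hinge axis, which runs along the saw's y, 80 mm behind the saw's centre, 35 mm above its table. Axes as the saw's.
- guard_bar: round steel bar handle across the guard's front, 12 mm diameter, 78 mm long along the saw's y between two arms, free to turn about its own length. Origin: middle of the bar, 215 mm from the hinge axis, at the height of the axis when closed (35 mm above the saw table) and straight in front of it. Its axis lies 45 mm in front of the hood's front wall, so fingers fit in front of and behind it.
- tray: bystander: blue open tray of small parts, 120 x 90 x 40 mm, origin centre of underside
- glue: bystander: white glue bottle, 56 mm diameter, 130 mm high, origin centre of underside
- wrench: bystander: wrench lying on the bench
- offcut: bystander: timber offcut 140 x 50 x 30 mm lying on the right of the saw's table, origin centre of underside
Not all that is in view belongs to the job. What is meant by the key is not green, and is the smaller of those in its own colour.

How it is judged:
By the outcome, as a careful person would: the job done as asked, in the order asked, and still so for the second after the job is handed in, while the arm keeps its last pose, push and grip.
It also fails if it takes over 58 s, if anything falls off the work surface, if the arm or the gripper's body presses on something with over 40 N, if the wrist force passes 120 N, or if a joint passes its speed limit or range.

### The arm

A 6-joint arm with a two-finger parallel gripper is mounted at the origin on the work surface. World frame = base frame: x ahead of the robot, y to its left, z up, the work surface at z = 0. Lengths are in m, angles in rad, forces in N, time in s.
With the tool pointing down it reaches from about 0.275 to 1 m from the base axis. Payload 8.4 kg.
Tool frame: the origin (TCP) lies on the centre line of the jaws, within the pads' length; the fingertips stand 17 mm ahead of it and the grasp point (between the pads) lies 2 mm behind it (bot.tcp_to_tips is the z of the fingertips in the tool frame, in m); z points along the fingers, y is the line along which they close (so a half turn about z gives the same grasp; the last joint's range is limited). The gripper opens to 85 mm and grips with 20 to 120 N. Pads are 22 mm wide; open, the fingers measure 114 mm over their backs; the gripper's body (76 mm by 85 mm) begins 54 mm behind the grasp point. The pads swing forward as they close: fully open they stand 13 mm farther back than shut.
Start: joints at [1.34, 0.353, 1.633, -0, 1.155, -0.002], TCP at [0.142, 0.609, 0.248] pointing down, gripper open.
Joint ranges: [-2.63, 2.63], [-0.92, 2.1], [0.06, 2.66], [-1.3, 4.44], [0, 2.69], [-3.02, 3.02]. Speed limits (rad/s): [2.22, 2.22, 2.79, 3.14, 3.14, 3.14].

### API

Orientations are given as a unit quaternion [x, y, z, w].
In Python, from workcell import bot, hand, kinematics, get_obs, vision, hand_in gives the robot as it stands. The module is installed in compiled form; this text tells all that it offers. Calls block until the motion is done:
- bot.reach(position, orientation): joint-space move of the TCP to a pose.
- bot.servo_line(position, ori=None, velocity=0.15): straight line of the TCP; ori=None keeps the orientation; velocity is the mean speed in m/s.
- bot.goto_joints(angles): joint-space move.
- hand.move_gripper(opening, strength=None): finger opening in m; strength is the grip in N (None keeps the last); returns when the fingers have stopped.
- bot.dwell(seconds).
- kinematics.solve_ik(position, orientation): joint angles nearest the present ones, or None.
- get_obs(): the state.
- vision.read_camera(name): name is "scene" or "top" or "wrist"; returns a dict with "frame" (400x640x3 uint8, red, green, blue), "intrinsics" (3x3 intrinsics, pixels), "view" (4x4, takes a point from world to camera coordinates). Camera axes: x right, y down, z forward; pixel columns grow to the right and rows downward; lengths in m; the calibration is good to about 2 mm. A picture is of the moment at which its call begins. There is no depth.
A pose or a line that the arm cannot do raises bot.IKError and nothing moves.
- hand_in(): hands the job in; it is judged then, once.
The state is a dict: "time_s": time; "joint_pos": joint angles; "joint_vel": joint speeds; "joint_efforts": joint torques, N m; "position": TCP position; "orientation": TCP orientation; "wrist_force": force on the tool from outside, world axes, zero at the start; "ft_torque": the same for the moment, N m; "gripper_width": finger opening in m; "grip_force": force on a finger pad.
Only numpy, scipy, OpenCV 4.12 (cv2) and the standard library are available. Lean on these libraries where they do the work, as an engineer would, in place of code of your own. Each camera call takes 0.05 s, during which the arm holds its last target. There are 200 camera calls.

## Working session

There is one attempt and no reset: what is moved stays moved. The work goes in short steps, each a Python script; the robot and the scene stay as the last script left them, time stands still between calls to the robot, and variables do not carry over. Pictures are saved under pics/ and viewed, at most 10 in all, crops included, and the job is handed in when it is done.

```bash
mkdir -p pics; cat > h.py <<'E'
import numpy as np, cv2
from workcell import bot, hand, kinematics, get_obs, vision, hand_in
from scipy.spatial.transform import Rotation as R
def snap(n,f=None):
    c=vision.read_camera(n); np.savez('cam_%s.npz'%(f or n),**{k:np.array(v) for k,v in c.items()})
    if f: cv2.imwrite('pics/%s.png'%f,c['frame'][:,:,::-1])
    return c
def ray(c,u,v):
    V=np.array(c['view']);K=np.array(c['intrinsics'])
    d=V[:3,:3].T@np.linalg.solve(K,[u,v,1.]); o=-V[:3,:3].T@V[:3,3]; return o,d
def onz(c,u,v,z):
    o,d=ray(c,u,v); return o+d*(z-o[2])/d[2]
def pix(c,p):
    V=np.array(c['view']);q=np.array(c['intrinsics'])@(V[:3,:3]@np.array(p)+V[:3,3]); return q[:2]/q[2]
def load(f): return dict(np.load('cam_%s.npz'%f))
E
python3 - <<'E'
from h import *
snap('scene','scene1'); snap('top','top1')
print(get_obs()['time_s'],get_obs()['orientation'],bot.tcp_to_tips)
E
```

```text
0.1 [ 1.14154634e-01  9.93462775e-01 -6.54114565e-04 -8.60714361e-05] 0.017
```

View pics/scene1.png

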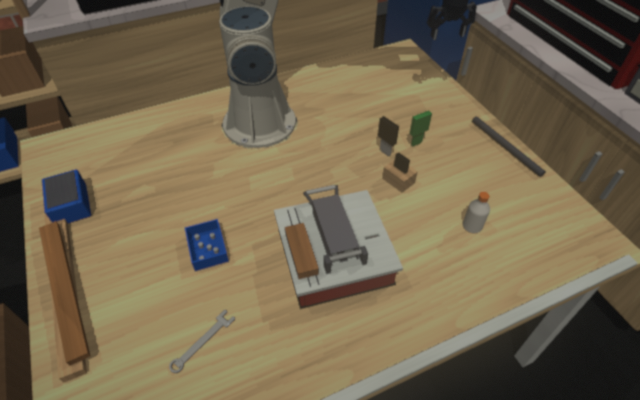

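View pics/top1.png

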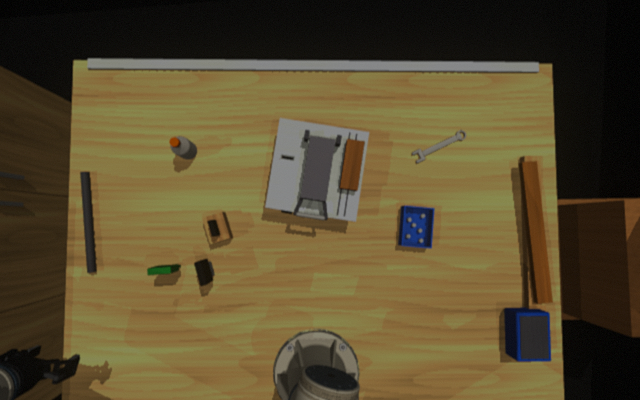

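The top view shows the saw (table around 317,170), with its slot at (287,157) and its bar at (300,230). Three things could be taken for the key:
- Black grip in the block, at scene (402,162) / top (213,228).
- Larger black piece standing free, at scene (388,130) / top (204,271).
- Green piece, at scene (420,127) / top (163,270).

The smaller black one, in the block, fits the description. I'll measure and check it in one close crop.

```bash
python3 - <<'E'
from h import *
c=load('top1'); f=c['frame']; hsv=cv2.cvtColor(f,cv2.COLOR_RGB2HSV)
m=((hsv[:,:,1]<50)&(hsv[:,:,2]>100)).astype(np.uint8); 
w=np.zeros_like(m); w[105:235,255:380]=1; m*=w
m=cv2.morphologyEx(m,cv2.MORPH_OPEN,np.ones((3,3)))
cn=max(cv2.findContours(m,0,2)[0],key=cv2.contourArea); 
P=np.array([onz(c,u,v,.085)[:2] for u,v in cn[:,0]],np.float32)
print('saw',cv2.minAreaRect(P), cv2.boxPoints(cv2.minAreaRect(P)).tolist())
for u,v in [(280,118),(369,131),(357,222),(265,208)]: print(onz(c,u,v,.085).round(3))
print('slot',onz(c,287,157,.085).round(3),'bar',onz(c,300,230,.12).round(3))
b=((hsv[:,:,2]<60)).astype(np.uint8); w[:]=0; w[212:242,200:232]=1; b*=w
cn=max(cv2.findContours(b,0,2)[0],key=cv2.contourArea)
P=np.array([onz(c,u,v,.1)[:2] for u,v in cn[:,0]],np.float32); print('key',cv2.minAreaRect(P))
print('blk', [onz(c,u,v,.05).round(3) for u,v in [(203,216),(225,211)]])
s=load('scene1')['frame']
a=cv2.resize(s[100:200,360:450],None,fx=4,fy=4,interpolation=2)
t=cv2.resize(f[190:290,140:240],(400,400),interpolation=2)
cv2.imwrite('pics/crop1.png',np.hstack([a,t])[:,:,::-1])
E
```

```text
saw ((0.5979179739952087, -0.0010887980461120605), (0.2603137791156769, 0.2601225674152374), 81.02030181884766) [[0.44913530349731445, -0.10934989899396896], [0.7060697078704834, -0.1499509960412979], [0.746700644493103, 0.10717230290174484], [0.4897662401199341, 0.1477733999490738]]
[0.745 0.105 0.085]
[ 0.709 -0.15   0.085]
[ 0.448 -0.114  0.085]
[0.487 0.146 0.085]
slot [0.633 0.085 0.085] bar [0.426 0.047 0.12 ]
key ((0.431558221578598, 0.28675222396850586), (0.04520876705646515, 0.023326164111495018), 14.792277336120605)
blk [array([0.465, 0.33 , 0.05 ]), array([0.48 , 0.266, 0.05 ])]
```

View pics/crop1.png

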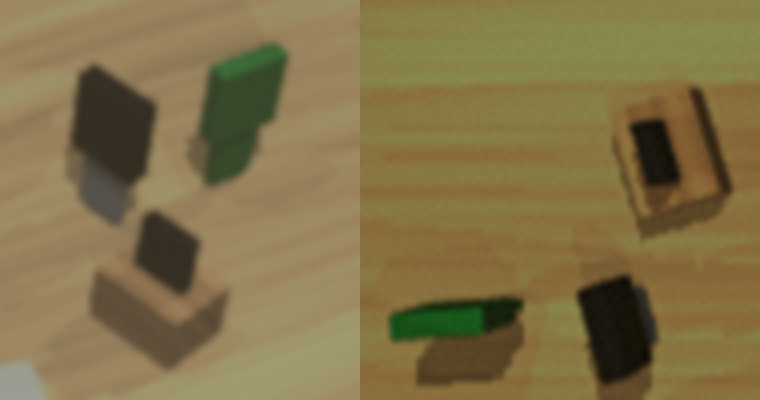

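The crop confirms it: the grip in the block is clearly smaller than the free-standing black one, which shows grey steel below it. I'll go above it and look with the wrist camera.

```bash
cat >> h.py <<'E'
def down(a):
    a=np.radians(a); y=np.array([np.cos(a),np.sin(a),0]); z=np.array([0,0,-1.]); 
    return R.from_matrix(np.c_[np.cross(y,z),y,z]).as_quat()
E
python3 - <<'E'
from h import *
bot.reach([.432,.287,.22],down(-75)); hand.move_gripper(.045)
snap('wrist','w1'); o=get_obs(); print(o['time_s'],o['joint_pos'],o['position'],o['gripper_width'])
c=load('w1'); print([pix(c,p).round(0) for p in [(.432,.287,.1),(.632,.085,.085)]])
E
```

```text
2.2833 [5.83713156e-01 2.19345915e-01 1.88764177e+00 6.14840952e-05
 1.03464612e+00 1.89247847e+00] [0.43193245 0.28710467 0.21997732] 0.04462701171027419
[array([323., 193.]), array([662.,   1.])]
```

View pics/w1.png

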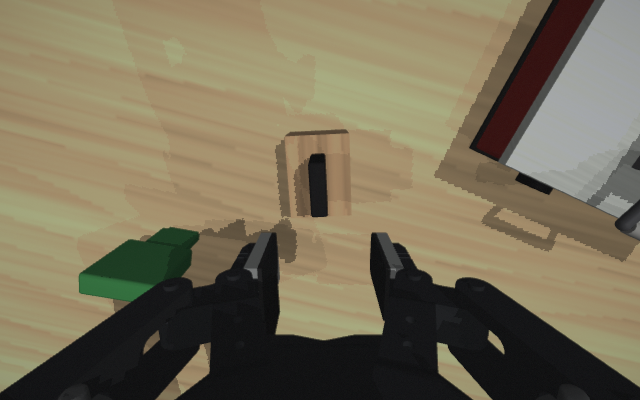

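The wrist view shows the block's top face at about (285–350, 135–215), with the key's grip at (310–327, 153–217). The grip is nearly aligned with the tool.

```bash
python3 - <<'E'
from h import *
c=load('w1'); f=c['frame']
hsv=cv2.cvtColor(f,cv2.COLOR_RGB2HSV); 
b=((hsv[:,:,2]<50)).astype(np.uint8); w=np.zeros_like(b); w[140:222,303:335]=1
cn=max(cv2.findContours(b*w,0,2)[0],key=cv2.contourArea)[:,0]
print(cv2.minAreaRect(cn),cv2.approxPolyDP(cn[:,None],2,True)[:,0].tolist())
print('cam',ray(c,0,0)[0].round(3))
for z in (.1,.05):
  P=np.array([onz(c,u,v,z)[:2] for u,v in cn],np.float32); print(z,cv2.minAreaRect(P))
B=np.array([onz(c,u,v,.05)[:2] for u,v in [(286,136),(348,135),(351,215),(287,216)]]);print(B.round(3),B.mean(0))
big=cv2.resize(f[120:230,270:370],None,fx=5,fy=5,interpolation=2); big=np.clip(big.astype(float)*1.8,0,255).astype(np.uint8)
cv2.imwrite('pics/w1c.png',big[:,:,::-1])
E
```

```text
((317.2624206542969, 185.01132202148438), (62.45304489135742, 16.98076057434082), 87.27368927001953) [[312, 154], [308, 164], [311, 214], [326, 215], [324, 155]]
cam [0.499 0.304 0.346]
0.1 ((0.4362308084964752, 0.2927236557006836), (0.05147621035575867, 0.013377806171774864), 17.808813095092773)
0.05 ((0.4235483407974243, 0.2903881072998047), (0.06195623800158501, 0.01610141061246395), 17.808807373046875)
[[0.462 0.33 ]
 [0.478 0.276]
 [0.403 0.251]
 [0.386 0.312]] [0.43223472 0.29209349]
```

View pics/w1c.png

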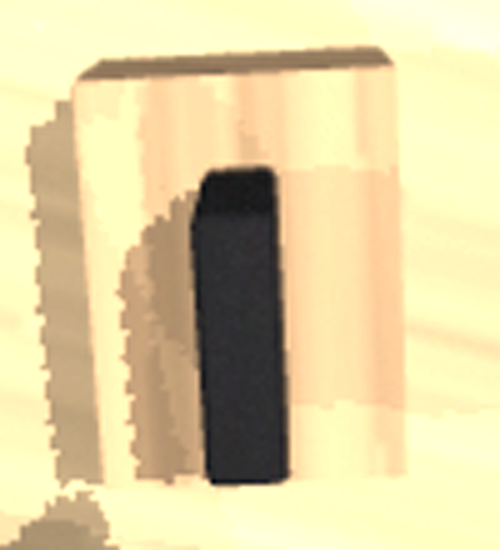

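The top face of the grip has corners at about (309.4,162.6), (324.7,162.6), (327.3,216.6) and (312,216.6). Now I'll grasp it.

```bash
python3 - <<'E'
from h import *
c=load('w1')
T=np.array([onz(c,u,v,.1)[:2] for u,v in [(309.4,162.6),(324.7,162.6),(327.3,216.6),(312,216.6)]])
k=T.mean(0); d=(T[0]+T[1]-T[2]-T[3])/2; a=np.degrees(np.arctan2(d[1],d[0])); print(k,a,np.linalg.norm(d))
q=down(a-90)
bot.reach([*k,.13],q); bot.servo_line([*k,.078],velocity=.08)
hand.move_gripper(.0,50)
o=get_obs(); print(o['time_s'],o['gripper_width'],o['grip_force'],o['wrist_force'],o['ft_torque'],o['position'])
bot.servo_line([*k,.16],velocity=.1)
o=get_obs(); print(o['time_s'],o['gripper_width'],o['wrist_force'])
np.save('k.npy',[*k,a])
E
```

```text
[0.43291355 0.29105737] 17.467181654749815 0.044923132253957374
3.9083 0.013804371318383017 50.32661855220795 [-0.69368221  0.34832833  4.27954251] [-0.10269434  0.01233836 -0.00327331] [0.43317465 0.29121376 0.07843542]
4.875 0.013602010558845502 [-0.36243764 -0.80522502 -1.92247477]
```

```bash
python3 - <<'E'
from h import *
bot.servo_line([.5,.2,.23],ori=down(-40),velocity=.2)
bot.reach([.632,.085,.21],down(-8.97))
c=snap('wrist','w2'); o=get_obs(); print(o['time_s'],o['position'],o['gripper_width'])
p=o['position']
print([pix(c,(.632+s*.0265*np.cos(np.radians(81))*0+s*.017*.156,.085+s*.017*.988,.085)).round(1) for s in(-1,0,1)], pix(c,[p[0],p[1],p[2]-.068]))
E
```

```text
6.5167 [0.63086058 0.08626054 0.20953899] 0.013478778805647648
[array([324.4, 211. ]), array([324.4, 191.3]), array([324.3, 170.8])] [322.24843492 212.851652  ]
```

View pics/w2.png

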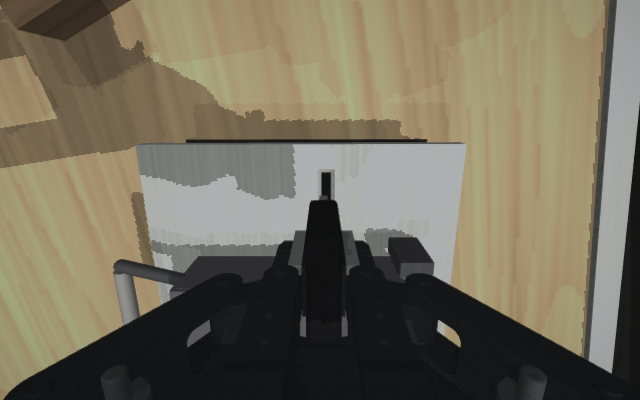

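The far end of the slot is at about (326,172), roughly 1.5 mm further back than predicted. The table corners are at (137,144) and (466,143). I'll measure the slot and grip columns.

```bash
python3 - <<'E'
from h import *
c=load('w2'); g=cv2.cvtColor(c['frame'],cv2.COLOR_RGB2GRAY)
for r in (168,170,172,174,178,184,190,196): print(r,g[r,314:338].tolist())
print('col',g[164:178,326].tolist())
for r in (205,215,225): 
  x=np.where(g[r,290:360]<45)[0]+290; print(r,x.min(),x.max())
o,d=ray(c,137.5,144);A=onz(c,137.5,144,.085);B=onz(c,466,143,.085); print(A,B,np.degrees(np.arctan2(*(B-A)[[1,0]])),np.linalg.norm(B-A))
ob=get_obs(); M=R.from_quat(ob['orientation']).as_matrix(); p=ob['position']; print(M.round(4).tolist())
# grip top far end edge: shoulder=-28mm => top +22mm behind tcp
for s in (-1,1):
  for e in(-.007,.007): print(s,e,pix(c,p+M@[s*.023,e,-.022]).round(1))
E
```

```text
168 [176, 176, 177, 176, 175, 175, 176, 175, 176, 176, 176, 176, 176, 176, 176, 175, 175, 175, 175, 175, 176, 176, 176, 173]
170 [176, 176, 176, 168, 160, 157, 153, 152, 152, 153, 149, 147, 148, 147, 147, 143, 138, 135, 134, 132, 140, 177, 175, 174]
172 [176, 176, 176, 168, 159, 159, 154, 119, 73, 74, 75, 72, 71, 70, 71, 69, 76, 120, 129, 130, 139, 176, 176, 173]
174 [176, 176, 176, 171, 160, 159, 152, 84, 20, 18, 20, 20, 20, 19, 21, 21, 49, 118, 127, 114, 139, 176, 176, 174]
178 [176, 176, 176, 171, 160, 159, 152, 83, 17, 19, 18, 20, 19, 18, 18, 18, 49, 118, 129, 129, 139, 173, 174, 173]
184 [176, 176, 176, 170, 160, 159, 151, 83, 19, 17, 22, 19, 20, 20, 19, 19, 49, 118, 127, 113, 139, 176, 176, 176]
190 [176, 176, 176, 171, 159, 158, 152, 83, 20, 20, 19, 18, 22, 20, 19, 21, 48, 117, 128, 129, 140, 176, 176, 176]
196 [176, 175, 176, 171, 155, 112, 75, 72, 65, 65, 66, 66, 64, 51, 20, 17, 47, 117, 125, 110, 138, 176, 175, 176]
col [176, 176, 176, 176, 176, 156, 148, 145, 71, 28, 20, 18, 20, 19]
205 310 336
215 309 338
225 307 339
[0.49302525 0.1459833  0.085     ] [0.7475323  0.10635455 0.085     ] -8.8503358510055 0.2575738323431519
[[0.1568, 0.9876, -0.0015], [0.9876, -0.1568, 0.0003], [0.0001, -0.0015, -1.0]]
-1 -0.007 [302.8 344.7]
-1 0.007 [338.7 344.8]
1 -0.007 [300.5 235.3]
1 0.007 [340.4 235.3]
```

The grip itself shows the same ~1 mm lateral camera bias as the slot, so the planned x stands. I'll descend in steps, watching the force.

```bash
python3 - <<'E'
from h import *
c=load('w2'); ob=get_obs(); M=R.from_quat(ob['orientation']).as_matrix(); p=ob['position']
print(p, pix(c,p+M@[.023,0,.028]).round(1))
t=np.array([.632,.0845]); q=down(-8.97)
bot.servo_line([*t,.165],q,velocity=.12); bot.dwell(.2)
o=get_obs(); e=t-o['position'][:2]; print('err',e); f0=np.array(o['wrist_force']); print(f0)
cmd=t+e
for z in (.156,.15,.144,.138,.132,.126,.12,.116,.113,.111):
    bot.servo_line([*cmd,z],velocity=.05); o=get_obs(); df=np.array(o['wrist_force'])-f0
    print(z,o['position'].round(4),df.round(1),round(o['gripper_width'],4))
    if np.linalg.norm(df)>15: break
print(o['time_s'])
E
```

```text
[0.63086058 0.08626054 0.20953899] [321.5 195.8]
err [-0.0005593  -0.00015793]
[ 1.06611385 -0.30174215 -0.88881944]
0.156 [0.631  0.0842 0.1555] [-0.4  0.1 -1. ] 0.0137
0.15 [0.6311 0.0843 0.1495] [-1.4  0.4  0.5] 0.0135
0.144 [0.6313 0.0843 0.1436] [-1.1  0.1  0.1] 0.0135
0.138 [0.6312 0.0843 0.1376] [-1.4  0.2 -0.1] 0.0134
0.132 [0.6312 0.0843 0.1316] [-1.1  0.4 -0.9] 0.0135
0.126 [0.6312 0.0843 0.1256] [-1.9  0.7 -0.2] 0.0135
0.12 [0.6312 0.0843 0.1195] [-1.6  0.9  1.4] 0.0138
0.116 [0.6312 0.0843 0.1157] [-0.9  0.4 -0.7] 0.0134
0.113 [0.6318 0.0844 0.1135] [-2.1 -0.4  4.6] 0.0138
0.111 [0.6319 0.0844 0.1134] [-8.9 -0.6 22.2] 0.0135
9.925
```

It's seated: contact came at z = 0.1134, as expected for the shoulder on the table. I'll release, retreat, look, and go to the bar.

```bash
python3 - <<'E'
from h import *
p=get_obs()['position']
bot.servo_line([p[0],p[1],.1130],velocity=.05)
hand.move_gripper(.04); bot.servo_line([p[0],p[1],.2],velocity=.12)
bot.reach([.4646,.020,.26],down(-8.97))
o=get_obs(); print(o['time_s'],o['position'],o['joint_pos'],o['gripper_width'],o['wrist_force'])
c=snap('wrist','w3'); s=snap('scene','scene2'); snap('top','top2')
print([pix(c,(.4646+k*.039*.156,.02+k*.039*.988,.12)).round(1) for k in(-1,0,1)])
f=c['frame']; g=s['frame'][180:310,260:420]
cv2.imwrite('pics/v3.png',np.vstack([f[:,:,::-1][:, :],cv2.resize(g,None,fx=1.5,fy=1.5)[:, :, ::-1].copy() if 0 else cv2.copyMakeBorder(cv2.resize(g,(246,200),interpolation=2),0,0,0,394,0)[:,:,::-1]]))
E
```

```text
12.2083 [0.46578124 0.02017317 0.26001629] [3.99616715e-02 8.87544405e-02 1.94753267e+00 1.67176350e-04
 1.10404267e+00 1.96632967e-01] 0.04000806710998925 [ 0.92024813 -0.36468038 -0.18181046]
[array([321.3, 228.3]), array([321.2, 186.1]), array([321.1, 140.7])]
```

View pics/v3.png

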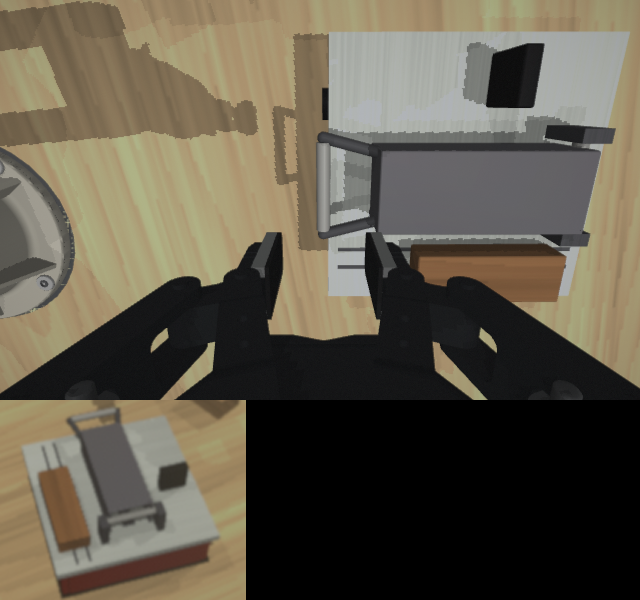

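The key stands in the saw's slot with its grip on the table, at wrist view (515,75). The bar's centre is at about (323.5,186), against a prediction of (321.2,186), so with the known bias it is within about 1 mm. I'll grip it and lift along the arc.

```bash
python3 - <<'E'
from h import *
ex=np.array([np.cos(np.radians(-8.97)),np.sin(np.radians(-8.97)),0]); q=down(-8.97)
b=np.array([.4650,.020,.118])
bot.servo_line([b[0],b[1],.18],q,velocity=.15); bot.servo_line(b,velocity=.08)
print(get_obs()['position'],get_obs()['wrist_force'])
hand.move_gripper(0,80); bot.dwell(.2)
o=get_obs(); print(o['time_s'],o['gripper_width'],o['grip_force'],o['wrist_force'],o['position'])
p0=np.array(o['position']) if False else b
for th in range(5,61,5):
    t=np.radians(th); bot.servo_line(p0+.215*((1-np.cos(t))*ex+np.array([0,0,np.sin(t)])),velocity=.08)
    o=get_obs(); 
    if th%10==0 or th<10: print(th,(o['position']-p0).round(4),o['wrist_force'].round(1),round(o['gripper_width'],4))
    if np.linalg.norm(o['wrist_force'])>50: break
print(o['time_s'])
c=snap('scene','scene3'); w=snap('wrist','w4')
cv2.imwrite('pics/v4.png',np.vstack([w['frame'],cv2.copyMakeBorder(cv2.resize(c['frame'][140:310,240:430],(223,200),interpolation=2),0,0,0,417,0)])[:,:,::-1])
E
```

```text
[0.46533769 0.02000914 0.11835756] [ 0.19062511  0.18558093 -0.37484475]
14.5583 0.009246618641154407 78.00922751426697 [ 1.7355713  -0.39931352  1.4931152 ] [0.46538801 0.02001522 0.11821494]
5 [ 0.001  -0.0001  0.0189] [ 3.3  0.3 -2.7] 0.0089
10 [ 0.0033 -0.0005  0.0371] [ 2.7  0.9 -3.5] 0.0095
20 [ 0.0125 -0.0019  0.0732] [ 1.2  2.5 -3.5] 0.0093
30 [ 0.0281 -0.0044  0.1078] [-3.3  3.1 -1.2] 0.0092
40 [ 0.0494 -0.0078  0.1389] [-6.   4.3  1.8] 0.009
50 [ 0.0758 -0.0119  0.1658] [-7.7  3.8  4.4] 0.0094
60 [ 0.1066 -0.0167  0.1877] [-6.7  3.1  6. ] 0.0097
19.1583
```

View pics/v4.png

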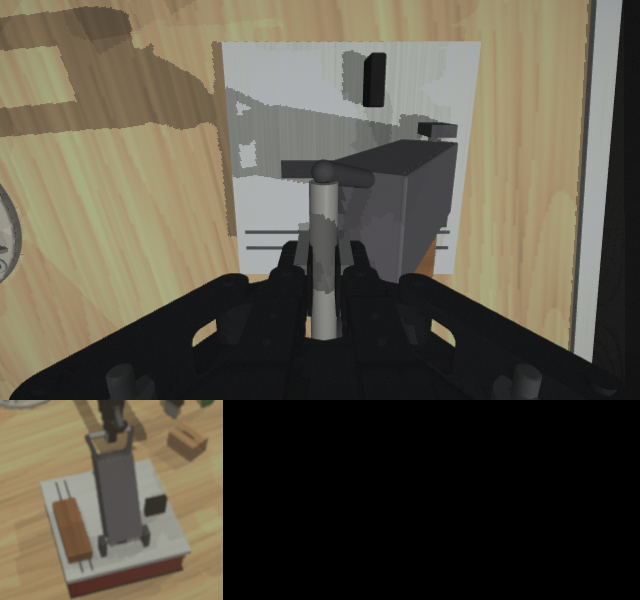

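The bar is held between the pads with the hood raised, the key stays upright in the slot at (374,80), and the offcut is undisturbed. I'll check that it holds steady and hand in.

```bash
python3 - <<'E'
from h import *
bot.dwell(.8); o=get_obs(); d=o['position']-np.array([.46539,.02002,.11821]); h=np.hypot(d[0],d[1])
print(o['time_s'],np.degrees(np.arctan2(d[2],.215-h)),np.hypot(d[2],.215-h),o['wrist_force'],o['gripper_width'],abs(o['joint_vel']).max())
print(hand_in())
E
```

```text
20.0583 60.05437061640608 0.21614602694661947 [-5.3304138   3.56130309  6.77841206] 0.009486221738272533 0.001089954604471602
the job is handed in; nothing more can be done
None
```

The locking blade is fully down in the saw's slot with its grip on the table and let go, the arm is holding the guard steady at about 60°, and the job was handed in at about 20 s.

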